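# Stack the pudding basins and hold the crockery box open

## Robot

A 6-joint arm with a two-finger parallel gripper is mounted at the origin on the work surface. World frame = base frame: x ahead of the robot, y to its left, z up, the work surface at z = 0. Lengths are in m, angles in rad, forces in N, time in s.
With the tool pointing down it reaches from about 0.275 to 0.85 m from the base axis. Payload 19 kg.
Tool frame: the origin (TCP) lies at the very end of the fingers, on their centre line; the grasp point (between the pads) lies 19 mm behind it; z points along the fingers, y is the line along which they close (so a half turn about z gives the same grasp; the last joint's range is limited). The gripper opens to 85 mm and grips with 20 to 120 N. Pads are 22 mm wide; open, the fingers measure 114 mm over their backs; the gripper's body (76 mm by 85 mm) begins 54 mm behind the grasp point. The pads swing forward as they close: fully open they stand 13 mm farther back than shut.
Start: joints at [1.114, 0.15, 1.437, -0, 1.554, -0.134], TCP at [0.182, 0.545, 0.231] pointing down, gripper open.
Joint ranges: [-2.8, 2.8], [-0.68, 2.1], [0.12, 2.68], [-1.39, 4.53], [0.16, 2.79], [-2.81, 2.81]. Speed limits (rad/s): [1.89, 1.89, 2.22, 3.01, 3.01, 3.01].

## Interface

Orientations are given as a 3x3 rotation matrix whose columns are the frame's x, y, z axes.
In Python, from cell import * gives the robot as it stands.
- The arm moves only by the shell command python3 -m jog 'ROWS' [FORCE]. ROWS is JSON, a list of rows, each a list of 3 entries, a list of its own where there are three numbers: the shift along the world's x, y, z in units of 40 mm (1.0 is 40 mm), then the turn about the world's z in units of 8 degrees (1.0 is 8 degrees), then the closure, from -1 (fully open) to 1 (shut). In form: [[[x, y, z], roll, hand], ...]. A call has exactly 8 rows; each row shifts and turns the commanded pose from where the row before left it; what a row does not reach is not made up. A row lasts 1/8 s, in which the tool goes at most 62.5 mm and 10.7 degrees, less where a joint would pass 70% of its speed; a pose out of reach is approached as far as the arm can. A call is refused whole if a number of a shift passes 1 or a number of a turn 1, either way. A call with a gripper value outside its range is refused whole. The fingers move at their own pace and stop on an object; FORCE is the grip in N (left out, the last holds). Time passes only in rows, so rows that do not move let the fingers close, or fill a call up. It gives the time, the measured TCP pose, the force, the opening and the grip force at its end, in the units of the state.
- get_state(): the state, without advancing time (a new reading comes with each control period).
- grab_frame(name): name is "scene" or "top"; returns the picture (420x560x3 uint8, blue, green, red); there is no depth.
- camera_model(name): a dict with "camera_matrix" (3x3 intrinsics, pixels), "dist" ([k1, k2, p1, p2, k3] as OpenCV has them; the pictures are not rectified), "R" (3x3) and "t" (3): a world point X has camera coordinates R X + t. Camera axes: x right, y down, z forward; pixel columns grow to the right and rows downward; lengths in m; the calibration is good to about 2 mm. A picture is of the moment at which its call begins. camera_model takes no time and is no camera call.
- close_job(): hands the job in; it is judged then, once.
The state is a dict: "t": time; "joint_pos": joint angles; "dq": joint speeds; "joint_torque": joint torques, N m; "ee_pos": TCP position; "tcp_rot": TCP orientation; "contact_force": force on the tool from outside, world axes, zero at the start; "wrist_torque": the same for the moment, N m; "gripper_width": finger opening in m; "finger_force": force on a finger pad.
Only numpy, scipy, OpenCV 4.12 (cv2) and the standard library are available. Lean on these libraries where they do the work, as an engineer would, in place of code of your own. Each camera call takes 0.05 s, during which the arm holds its last target. There are 200 camera calls.

## Task

The three little pudding basins are to go back in the cream crockery box: nest the two loose ones, one inside the other, in the basin that stands on the round oak board, setting the china down rather than dropping it in. Then, with the stack standing there on its board, raise the lid of the box and hold it open at 60 degrees for me to put the stack in; the lid has no stay, so do not fling it up or let it drop, and finish while still holding it at that angle. Leave everything else on the worktop where it is.

Things in the scene. Friction and masses are not known exactly. Their poses are not given: they have to be found in the camera images.
- board: round oak board, fixed, 140 mm across, 14 mm thick, lying flat on the worktop. Origin: centre of its underside.
- basin_bottom: white china pudding basin, blue bands, 62 mm tall, 0.14 kg. Origin: centre of its underside. A cone 36 mm across at the foot, 55 mm at 40 mm up; then a straight collar 66 mm across up to the rim; mouth 59 mm across. All three are alike; nested, the collar's underside rests on the lower rim, 22 mm above the lower basin, about 2 mm of play. This one starts on the oak board and stays there as the bottom of the stack.
- basin_a: white china pudding basin, blue bands, 62 mm tall, 0.14 kg. Origin: centre of its underside. A cone 36 mm across at the foot, 55 mm at 40 mm up; then a straight collar 66 mm across up to the rim; mouth 59 mm across. All three are alike; nested, the collar's underside rests on the lower rim, 22 mm above the lower basin, about 2 mm of play. Starts loose on the worktop; either loose basin may go in first.
- basin_b: white china pudding basin, blue bands, 62 mm tall, 0.14 kg. Origin: centre of its underside. A cone 36 mm across at the foot, 55 mm at 40 mm up; then a straight collar 66 mm across up to the rim; mouth 59 mm across. All three are alike; nested, the collar's underside rests on the lower rim, 22 mm above the lower basin, about 2 mm of play. Starts loose on the worktop; either loose basin may go in first.
- box: cream-painted wooden crockery box, fixed to the worktop: 175 mm deep (x), 300 mm wide (y), rim 120 mm up. Origin: centre of its underside. Its front, with the pull, faces its own -x, towards the robot. The lid is part of it.
- lid (a joint): angle (rad) of the box's lid: 0 shut, grows as its front rises, 1.047 = 60 degrees. Hinged along the back wall's top; no stay or spring: its weight (about 0.5 kg) drops it shut from below 90 degrees. Panel 16 mm thick, 312 mm wide, 184 mm from hinge line to front edge, which overhangs the box front by about 10 mm. Lifting it takes 1 to 3 N at the pull.
- lid_pull (a point): middle of the lid's bar pull: a plain round steel bar 11 mm thick and about 125 mm long, along the box's y, held 38 mm in front of the lid's front edge by two posts 50 mm to either side of the middle. Shut, it is about 128 mm above the worktop with free space all round the bar between the posts. Turns with the lid.
- lid_hinge (a point): middle of the lid's hinge line, which runs along the box's y; 222 mm behind and 8 mm below the pull when shut. Turns with the lid.
- salt: glass salt shaker with a steel cap, 42 mm across, 75 mm tall; bystander. Origin: centre of its underside.
- pepper: glass pepper shaker with a steel cap, 42 mm across, 75 mm tall; bystander. Origin: centre of its underside.
- jar: glass jar with a wooden cap, 68 mm across, 110 mm tall; bystander. Origin: centre of its underside.
- kettle: copper kettle, 170 mm across, spout to its own -x reaching 130 mm from the middle, 206 mm tall with its handle; bystander. Origin: centre of its underside.
- herb: green herb in a copper pot, 92 mm across, pot 80 mm tall, leaves to 150 mm; bystander. Origin: centre of its underside.
- spoon: wooden spoon 240 mm long lying flat along its own x, less than 25 mm high; bystander. Origin: near its middle.
There are look-alikes about, which are no part of the job. Leave any pink or red look-alike of the basin_b alone.

How it is judged:
On the way:
1. all three basins stand nested on the oak board, fully seated and let go (((z of basin_a in the frame of basin_bottom between 0.019 and 0.025 m and horizontal distance between each of basin_a, basin_b and basin_bottom below 0.006 m and angle between each of basin_a, basin_b's own z axis and vertical below 0.07 rad and z of basin_b in the frame of basin_bottom between 0.041 and 0.047 m) or (z of basin_b in the frame of basin_bottom between 0.019 and 0.025 m and horizontal distance between each of basin_b, basin_a and basin_bottom below 0.006 m and angle between each of basin_b, basin_a's own z axis and vertical below 0.07 rad and z of basin_a in the frame of basin_bottom between 0.041 and 0.047 m)) and horizontal distance between basin_bottom and board below 0.03 m and angle between basin_bottom's own z axis and vertical below 0.07 rad and z of basin_bottom in the frame of board between 0.011 and 0.017 m and contact force between the fingers and basin_bottom below 0.05 N and contact force between the fingers and basin_a below 0.05 N and contact force between the fingers and basin_b below 0.05 N and linear speed of each of basin_bottom, basin_a, basin_b below 0.02 m/s), for 0.2 s.
At the end, for the whole second after the job is handed in: The robot alone holds the lid, still, at 55 to 65 degrees; on the board (bottom basin within 30 mm of its middle) the three basins stand upright and nested, each loose one fully seated 22 mm above the one below (stack heights within 3 mm) and within 6 mm of the bottom one's axis (value of joint lid between 0.96 and 1.134 rad and velocity of joint lid between -0.1 and 0.1 rad/s and contact force between any of the fingers, the arm and box above 0.4 N and ((z of basin_a in the frame of basin_bottom between 0.019 and 0.025 m and horizontal distance between each of basin_a, basin_b and basin_bottom below 0.006 m and angle between each of basin_a, basin_b's own z axis and vertical below 0.07 rad and z of basin_b in the frame of basin_bottom between 0.041 and 0.047 m) or (z of basin_b in the frame of basin_bottom between 0.019 and 0.025 m and horizontal distance between each of basin_b, basin_a and basin_bottom below 0.006 m and angle between each of basin_b, basin_a's own z axis and vertical below 0.07 rad and z of basin_a in the frame of basin_bottom between 0.041 and 0.047 m)) and horizontal distance between basin_bottom and board below 0.03 m and angle between basin_bottom's own z axis and vertical below 0.07 rad and z of basin_bottom in the frame of board between 0.011 and 0.017 m and contact force between box and basin_bottom below 0.1 N and contact force between box and basin_a below 0.1 N and contact force between box and basin_b below 0.1 N and contact force between box and salt below 0.1 N and contact force between box and pepper below 0.1 N and contact force between box and jar below 0.1 N and contact force between box and kettle below 0.1 N and contact force between box and herb below 0.1 N and contact force between box and spoon below 0.1 N); the arm keeps its last pose, push and grip.
It fails at once if the lid was flung or dropped (faster than 2.5 rad/s) (velocity of joint lid above 2.5 rad/s or velocity of joint lid below -2.5 rad/s).
It fails at once if a basin was dropped or thrown (faster than 0.5 m/s, which is a fall of some 13 mm, with the fingers off it) ((linear speed of basin_bottom above 0.5 m/s and contact force between the fingers and basin_bottom below 0.1 N) or (linear speed of basin_a above 0.5 m/s and contact force between the fingers and basin_a below 0.1 N) or (linear speed of basin_b above 0.5 m/s and contact force between the fingers and basin_b below 0.1 N)).
It fails at once if a bystander was moved (more than 30 mm) or knocked over (distance of any of salt, pepper, jar, kettle, herb, spoon from where it was at the start of the episode above 0.03 m or angle between any of salt, pepper, jar, kettle, herb's own z axis and vertical above 0.4 rad).
It also fails if it takes over 72 s, if anything falls off the work surface, if the arm or the gripper's body presses on something with over 40 N, if the wrist force passes 120 N, or if a joint passes its speed limit or range.

## Working session

There is one attempt and no reset: what is moved stays moved. The work goes in short steps, Python scripts to look and compute and a shell command to move; the robot and the scene stay as the last step left them, time stands still between calls to the robot, and variables do not carry over. Pictures are saved under pics/ and viewed, at most 10 in all, crops included, and the job is handed in when it is done.

```bash
mkdir -p pics; python3 - <<'E'
from cell import *
import cv2
for n in ("scene","top"):
    im=grab_frame(n); cv2.imwrite(f"pics/{n}0.png",im)
    c=camera_model(n); print(n,c)
s=get_state(); print(s)
E
```

```text
scene {'camera_matrix': array([[432.48729358,   0.        , 285.02712325],
       [  0.        , 432.48729358, 212.67675626],
       [  0.        ,   0.        ,   1.        ]]), 'dist': array([-0.028833,  0.      ,  0.      ,  0.      ,  0.      ]), 'R': array([[ 0.66724545,  0.74481638, -0.00566407],
       [ 0.40742865, -0.37134068, -0.83433087],
       [-0.62352659,  0.55439577, -0.5512349 ]]), 't': array([-0.44281428, -0.09232754,  1.31359909])}
top {'camera_matrix': array([[444.47058808,   0.        , 278.09629452],
       [  0.        , 444.47058808, 201.63318551],
       [  0.        ,   0.        ,   1.        ]]), 'dist': array([-0.10915624,  0.        ,  0.        ,  0.        ,  0.        ]), 'R': array([[-0.01695408, -0.99985101,  0.00324258],
       [-0.99668814,  0.01664231, -0.07959767],
       [ 0.07953185, -0.00458135, -0.9968218 ]]), 't': array([0.08670581, 0.55338308, 1.05630376])}
{'t': 0.1, 'joint_pos': array([ 1.11402555e+00,  1.50928213e-01,  1.43795061e+00, -2.29567882e-05,
        1.55381532e+00, -1.33982728e-01]), 'dq': array([-0.00053758,  0.00068693, -0.00219285, -0.00046111, -0.00181968,
        0.00106332]), 'joint_torque': array([ 4.44868027e-03, -7.14372110e+01, -5.71784091e+01, -2.06035584e-04,
        7.33732857e-03,  5.16874786e-05]), 'ee_pos': array([0.18231276, 0.54509396, 0.23074842]), 'tcp_rot': array([[-9.48354800e-01,  3.17211217e-01, -4.65210266e-04],
       [ 3.17211534e-01,  9.48354283e-01, -9.98682253e-04],
       [ 1.24390935e-04, -1.09467517e-03, -9.99999393e-01]]), 'contact_force': array([0.37774704, 0.99329692, 0.46658699]), 'wrist_torque': array([-0.02363574, -0.0336017 , -0.05092128]), 'finger_force': 0.0, 'gripper_width': 0.08555735620379121}
```

View pics/scene0.png

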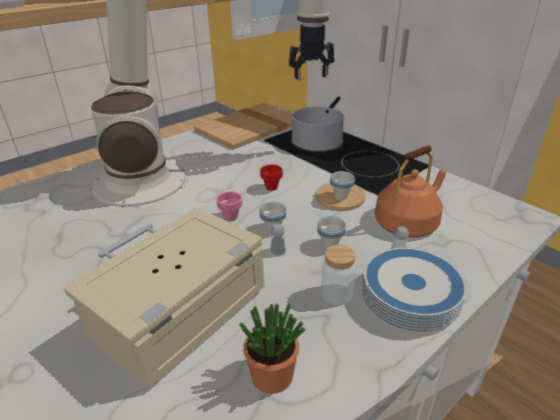

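View pics/top0.png

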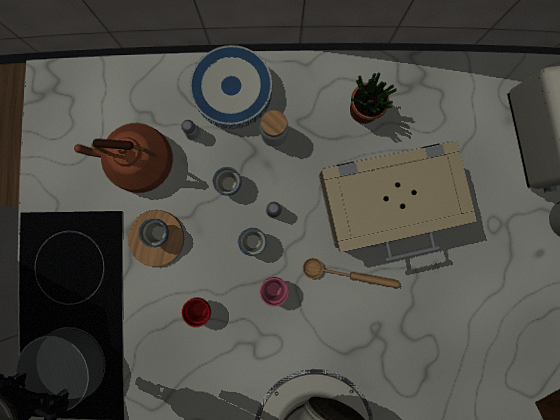

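Scene view: white/blue basins at (272,216), (331,232) and on the board (342,186). The top view shows them at (252,242), (227,181) and (154,233).
Look-alikes (top pixels): pink basin (274,291), red basin (197,311), plate stack (231,86). The pull bar is near (430,265) and the shakers at (190,128) and (274,210). By description, basin_a and basin_b are (252,242) and (227,181), and basin_bottom is (154,233) on the board.

```bash
cat > h.py <<'E'
from cell import *
import cv2, numpy as np
def ray(n,uv,z):
    c=camera_model(n); uv=np.asarray(uv,float).reshape(-1,1,2)
    p=cv2.undistortPoints(uv,c["camera_matrix"],c["dist"]).reshape(-1,2)
    R,t=np.array(c["R"]),np.array(c["t"]); C=-R.T@t
    d=np.c_[p,np.ones(len(p))]@R
    return C+d*((z-C[2])/d[:,2])[:,None]
def proj(n,P):
    c=camera_model(n)
    return cv2.projectPoints(np.asarray(P,float).reshape(-1,1,3),cv2.Rodrigues(np.array(c["R"]))[0],np.array(c["t"]),c["camera_matrix"],c["dist"])[0].reshape(-1,2)
def ortho(im,n,x0,x1,y0,y1,z,s=1000):
    "orthographic picture of plane z: row 0 = x1, col 0 = y1"
    xs=np.arange(x1,x0,-1/s); ys=np.arange(y1,y0,-1/s)
    X,Y=np.meshgrid(xs,ys,indexing="ij")
    q=proj(n,np.stack([X,Y,np.full_like(X,z)],-1)).astype(np.float32).reshape(*X.shape,2)
    return cv2.remap(im,q,None,cv2.INTER_CUBIC)
E
python3 - <<'E'
from h import *
im=cv2.imread("pics/top0.png"); sc=cv2.imread("pics/scene0.png")
for nm,uv,z in (("bot",(154,233),.076),("A",(252,242),.062),("B",(227,181),.062),("pink",(274,291),.062),("red",(197,311),.062),("salt1",(274,210),.075),("salt2",(190,128),.075),("jar",(274,125),.11),("spoon0",(313,268),.01),("spoon1",(398,284),.01),("kettle",(135,157),.1)):
    print(nm,ray("top",uv,z)[0].round(3))
# lid
hsv=cv2.cvtColor(im,cv2.COLOR_BGR2HSV)
print(hsv[215,350],hsv[233,154],hsv[165,227])
m=cv2.inRange(hsv,(12,45,90),(32,160,255)); m[:, :300]=0; m[265:]=0
c=max(cv2.findContours(m,0,1)[0],key=cv2.contourArea)
P=ray("top",c.reshape(-1,2),.136)[:,:2].astype(np.float32)
r=cv2.minAreaRect(P); print("lid",r,cv2.boxPoints(r).round(4).tolist())
# view: ortho patches of three basins + pull from the top, 3x
a=cv2.resize(im[130:265,110:290],None,fx=4,fy=4,interpolation=cv2.INTER_CUBIC)
cv2.imwrite("pics/crop_top.png",np.clip(a*1.8,0,255))
b=cv2.resize(sc[160:300,200:400],None,fx=4,fy=4,interpolation=cv2.INTER_CUBIC)
cv2.imwrite("pics/crop_sc.png",b)
E
```

```text
bot [0.483 0.365 0.076]
A [0.459 0.14  0.062]
B [0.602 0.197 0.062]
pink [0.345 0.091 0.062]
red [0.301 0.269 0.062]
salt1 [0.531 0.087 0.075]
salt2 [0.728 0.282 0.075]
jar [0.722 0.084 0.11 ]
spoon0 [ 0.392 -0.005  0.01 ]
spoon1 [ 0.349 -0.213  0.01 ]
kettle [0.657 0.404 0.1  ]
[ 21  67 115] [35 23 67] [ 30  14 106]
lid ((0.5566402673721313, -0.1887364387512207), (0.1864817887544632, 0.31317824125289917), 11.16958999633789) [[0.43479999899864197, -0.053199999034404755], [0.49549999833106995, -0.36039999127388], [0.6783999800682068, -0.32429999113082886], [0.6177999973297119, -0.017100000753998756]][ WARN:0@0.052] global loadsave.cpp:1063 imwrite_ Unsupported depth image for selected encoder is fallbacked to CV_8U.
```

View pics/crop_top.png

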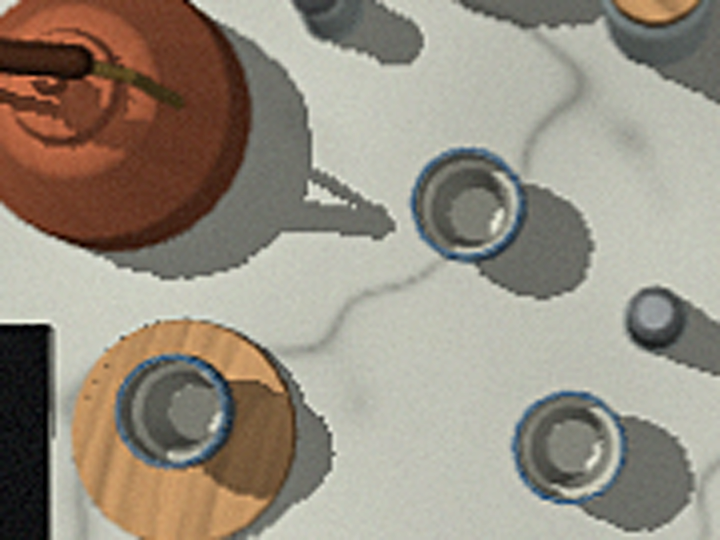

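The crop confirms it: the blue-rimmed white basins are at (227,181), (252,242), and (154,233) on the board, with no pink or red among them. Next I fit the rims precisely.

```bash
cat >> h.py <<'E'
def rim(im,uv,z,half=.045):
    "centre of the blue rim near pixel uv, at height z, from the top picture"
    c=ray("top",uv,z)[0]
    o=ortho(im,"top",c[0]-half,c[0]+half,c[1]-half,c[1]+half,z,2000)
    h=cv2.cvtColor(o,cv2.COLOR_BGR2HSV); m=cv2.inRange(h,(98,70,20),(125,255,255))
    p=cv2.findNonZero(m)
    e=cv2.minEnclosingCircle(p); hull=cv2.fitEllipse(cv2.convexHull(p))
    f=lambda q:(np.array([c[0]+half-q[1]/2000,c[1]+half-q[0]/2000])).round(4)
    return f(e[0]),round(e[1]/2000,4),f(hull[0]),np.round(np.array(hull[1])/2000,4)
E
python3 - <<'E'
from h import *
im=cv2.imread("pics/top0.png")
for n,uv,z in (("bot",(153.5,232.7),.076),("A",(252,242),.062),("B",(227,181),.062)): print(n,rim(im,uv,z))
E
```

```text
bot (array([0.4846, 0.3675]), 0.0346, array([0.4844, 0.3676]), array([0.0652, 0.069 ]))
A (array([0.4599, 0.1399]), 0.0336, array([0.4598, 0.1399]), array([0.0657, 0.0666]))
B (array([0.6026, 0.1978]), 0.034, array([0.6028, 0.1977]), array([0.0661, 0.0679]))
```

```bash
python3 -m jog '[[[0.65,-0.95,0],0,-1],[[0.65,-0.95,0],0,-1],[[0.65,-0.95,0],0,-1],[[0.65,-0.95,0],0,-1],[[0.65,-0.95,0],0,-1],[[0.65,-0.95,0],0,-1],[[0.65,-0.95,0],0,-1],[[0.65,-0.95,0],0,-1]]' 30
```

```text
t: 1.1
ee_pos: [0.3909, 0.2399, 0.2312]
tcp_rot: [[-0.948, 0.317, -0.0], [0.317, 0.948, -0.0], [0.0, -0.0, -1.0]]
contact_force: [0.9, 0.4, -0.4]
gripper_width: 0.0854
finger_force: 0.0
```

```bash
python3 -m jog '[[[0.43,-0.63,-0.3],0,-1],[[0.43,-0.63,-0.3],0,-1],[[0.43,-0.63,-0.3],0,-1],[[0.44,-0.64,-0.3],0,-1],[[0,0,-0.5],0,-1],[[0,0,-0.5],0,-1],[[0,0,-0.5],0,-1],[[0,0,0],0,-1]]'
python3 - <<'E'
from h import *
print(get_state()["ee_pos"])
for n in ("scene","top"): cv2.imwrite(f"pics/{n}1.png",grab_frame(n))
s=cv2.imread("pics/scene1.png")[80:280,160:380]; t=cv2.imread("pics/top1.png")[160:320,170:350]
cv2.imwrite("pics/c1.png",cv2.resize(s,None,fx=3,fy=3,interpolation=2))
E
```

```text
t: 2.1
ee_pos: [0.4588, 0.1399, 0.122]
tcp_rot: [[-0.948, 0.317, -0.003], [0.317, 0.948, -0.0], [0.002, -0.001, -1.0]]
contact_force: [0.7, 0.2, 0.3]
gripper_width: 0.0852
finger_force: 0.0
[0.45878527 0.13991756 0.12204021]
```

View pics/c1.png

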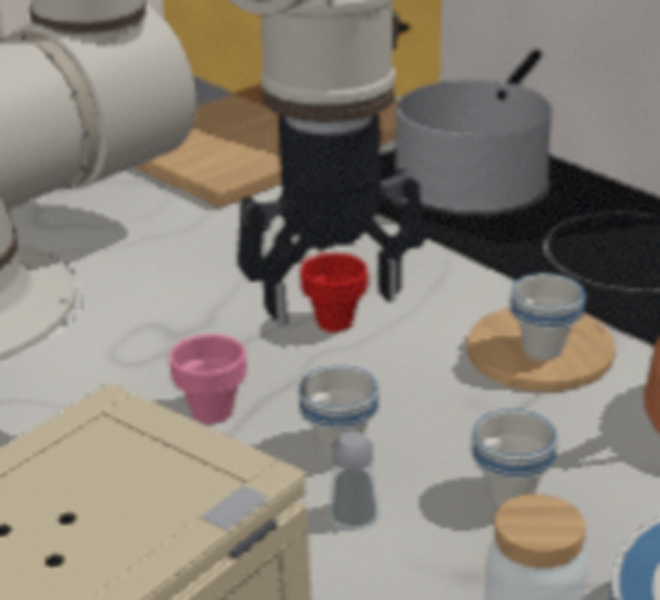

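The tips are at crop (280,318) and (388,298), straddling the axis of basin A, whose rim centre is near (340,390). I'll work out the tip height.

```bash
python3 - <<'E'
from h import *
for z in (.122,.13,.135,.14): print(z,proj("scene",[[.4588,.14,z]]).round(1))
print("A rim",proj("scene",[[.4597,.14,.062]]), "basin rim crop", (proj("scene",[[.4597,.14,.062]])-[160,80])*3)
print("bot rim crop",(proj("scene",[[.484,.369,.076]])-[160,80])*3)
E
```

```text
0.122 [[271.2 188. ]]
0.13 [[271.2 185.1]]
0.135 [[271.1 183.3]]
0.14 [[271.1 181.5]]
A rim [[272.0341434 209.1419761]] basin rim crop [[336.10243019 387.42592831]]
bot rim crop [[545.68342041 292.53125136]]
```

```bash
python3 -m jog '[[[0,0,-0.5],0,-1],[[0,0,-0.5],0,-1],[[0,0,-0.5],0,-1],[[0,0,-0.35],0,-1],[[0,0,-0.3],0,-1],[[0,0,0],0,-1],[[0,0,0],0,0],[[0,0,0],0,1]]' 30; python3 -m jog '[[[0,0,0],0,1],[[0,0,0],0,1],[[0,0,0],0,1],[[0,0,0],0,1],[[0,0,0],0,1],[[0,0,0],0,1],[[0,0,0],0,1],[[0,0,0],0,1]]' 30
```

```text
t: 3.2
ee_pos: [0.4603, 0.1401, 0.0383]
tcp_rot: [[-0.948, 0.317, 0.002], [0.317, 0.948, 0.0], [-0.002, 0.001, -1.0]]
contact_force: [0.1, 0.4, 4.9]
gripper_width: 0.0654
finger_force: 32.2
t: 4.2
ee_pos: [0.4602, 0.1402, 0.0383]
tcp_rot: [[-0.948, 0.317, 0.002], [0.317, 0.948, 0.0], [-0.002, 0.001, -1.0]]
contact_force: [-0.6, 0.7, 5.9]
gripper_width: 0.0658
finger_force: 32.2
```

```bash
python3 -m jog '[[[0,0,0.4],0,1],[[0,0,0.8],0,1],[[0,0,0.8],0,1],[[0,0,0.8],0,1],[[0.07,0.6,0],0,1],[[0.08,0.8,0],0,1],[[0.08,0.8,0],0,1],[[0.08,0.8,0],0,1]]'; python3 -m jog '[[[0.1,0.8,0],0,1],[[0.1,0.8,0],0,1],[[0.07,0.7,0],0,1],[[0.03,0.4,0],0,1],[[0,0,0],0,1],[[0,0,0],0,1],[[0,0,0],0,1],[[0,0,0],0,1]]'
python3 - <<'E'
from h import *
print(get_state()["ee_pos"])
s=grab_frame("scene"); cv2.imwrite("pics/scene2.png",s)
cv2.imwrite("pics/c2.png",cv2.resize(s[60:220,260:420],None,fx=3.7,fy=3.7,interpolation=2))
E
```

```text
t: 5.2
ee_pos: [0.4721, 0.2611, 0.1507]
tcp_rot: [[-0.948, 0.317, 0.001], [0.317, 0.948, 0.0], [-0.001, 0.001, -1.0]]
contact_force: [0.6, 0.1, -1.2]
gripper_width: 0.0648
finger_force: 34.1
t: 6.2
ee_pos: [0.4841, 0.3676, 0.1494]
tcp_rot: [[-0.948, 0.318, 0.0], [0.318, 0.948, -0.0], [-0.0, -0.0, -1.0]]
contact_force: [-0.2, -0.9, -1.7]
gripper_width: 0.0653
finger_force: 34.1
[0.48409718 0.36756216 0.14944521]
```

View pics/c2.png

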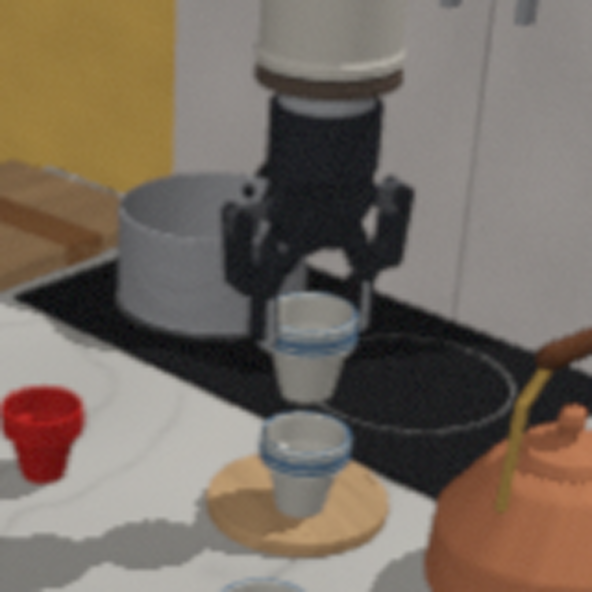

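```bash
python3 - <<'E'
from h import *
P=lambda x,y,z:((proj("scene",[[x,y,z]])-[260,60])*3.7).round(1)[0]
print("held rim,foot",P(.4841,.3676,.173),P(.4841,.3676,.111)); print("bot rim,foot",P(.484,.369,.076),P(.484,.369,.014)); print("d per 1mm x,y",P(.485,.369,.076)-P(.484,.369,.076),P(.484,.37,.076)-P(.484,.369,.076))
s=cv2.imread("pics/scene2.png")[60:220,260:420]
m=cv2.inRange(cv2.cvtColor(s,cv2.COLOR_BGR2HSV),(98,60,40),(125,255,255))
for c in cv2.findContours(cv2.dilate(m,np.ones((3,3))),0,1)[0]:
    if cv2.contourArea(c)>20:
        x,y,w,h=cv2.boundingRect(c); print([round(v*3.7) for v in (x,x+w,y,y+h)])
E
```

```text
held rim,foot [310.9 313.9] [305.  392.9]
bot rim,foot [303.  434.8] [297.6 506.9]
d per 1mm x,y [1.  0.5] [ 0.9 -0.5]
[259, 355, 448, 481]
[274, 363, 326, 359]
```

```bash
python3 -m jog '[[[0,0,-0.3],0,1],[[0,0,-0.3],0,1],[[0,0,-0.3],0,1],[[0,0,-0.3],0,1],[[0,0,-0.2],0,1],[[0,0,-0.2],0,1],[[0,0,-0.1],0,1],[[0,0,0],0,1]]'
```

```text
t: 7.25
ee_pos: [0.484, 0.3681, 0.0811]
tcp_rot: [[-0.948, 0.317, -0.0], [0.317, 0.948, -0.0], [0.0, -0.0, -1.0]]
contact_force: [-1.3, -1.0, -0.9]
gripper_width: 0.0655
finger_force: 34.1
```

```bash
python3 -m jog '[[[0,0,-0.06],0,1],[[0,0,-0.04],0,1],[[0,0,-0.03],0,1],[[0,0,0],0,1],[[0,0,0],0,1],[[0,0,0],0,1],[[0,0,0],0,1],[[0,0,0],0,1]]'
```

```text
t: 8.25
ee_pos: [0.484, 0.3681, 0.0761]
tcp_rot: [[-0.948, 0.317, 0.0], [0.317, 0.948, -0.0], [-0.0, -0.0, -1.0]]
contact_force: [-0.7, 1.1, -1.7]
gripper_width: 0.0652
finger_force: 34.1
```

```bash
python3 -m jog '[[[0,0,-0.03],0,1],[[0,0,-0.03],0,1],[[0,0,0],0,1],[[0,0,0],0,1],[[0,0,0],0,1],[[0,0,0],0,1],[[0,0,0],0,1],[[0,0,0],0,1]]'
```

```text
t: 9.25
ee_pos: [0.4843, 0.3681, 0.0743]
tcp_rot: [[-0.948, 0.317, 0.001], [0.317, 0.948, 0.0], [-0.001, 0.0, -1.0]]
contact_force: [-0.7, -0.9, 5.5]
gripper_width: 0.0653
finger_force: 34.7
```

```bash
python3 -m jog '[[[0,0,0],0,0],[[0,0,0],0,-1],[[0,0,0],0,-1],[[0,0,0],0,-1],[[0,0,0.3],0,-1],[[0,0,0.6],0,-1],[[0,0,0.8],0,-1],[[0,0,0.8],0,-1]]'; python3 -m jog '[[[0.4,-0.6,0.2],0,-1],[[0.5,-0.7,0],0,-1],[[0.5,-0.7,0],0,-1],[[0.5,-0.7,0],0,-1],[[0.5,-0.7,0],0,-1],[[0.4,-0.6,0],0,-1],[[0.17,-0.25,0],0,-1],[[0,0,0],0,-1]]'
python3 - <<'E'
from h import *
print(get_state()["ee_pos"])
t=grab_frame("top"); cv2.imwrite("pics/top3.png",t); cv2.imwrite("pics/scene3.png",grab_frame("scene"))
o=ortho(t,"top",.42,.55,.3,.43,.098,2000)
for z in (.076,.098): print(z,rim(t,proj("top",[[.484,.369,z]])[0],z))
s=cv2.imread("pics/scene3.png")[140:240,290:400]
cv2.imwrite("pics/c3.png",np.hstack([cv2.resize(s,(440,400)),cv2.resize(o,(400,400))]))
E
```

```text
t: 10.25
ee_pos: [0.484, 0.368, 0.1756]
tcp_rot: [[-0.948, 0.317, 0.0], [0.317, 0.948, 0.0], [-0.0, 0.0, -1.0]]
contact_force: [-0.4, 0.5, -0.4]
gripper_width: 0.0852
finger_force: 0.0
t: 11.25
ee_pos: [0.603, 0.1979, 0.182]
tcp_rot: [[-0.948, 0.318, 0.0], [0.318, 0.948, 0.0], [-0.0, 0.0, -1.0]]
contact_force: [0.4, -0.4, 0.8]
gripper_width: 0.0854
finger_force: 0.0
[0.60295571 0.19786813 0.18203599]
0.076 (array([0.481 , 0.3937]), 0.0264, array([0.4821, 0.3902]), array([0.0336, 0.0534]))
0.098 (array([0.4805, 0.3872]), 0.0259, array([0.4813, 0.3839]), array([0.032 , 0.0519]))
```

View pics/c3.png

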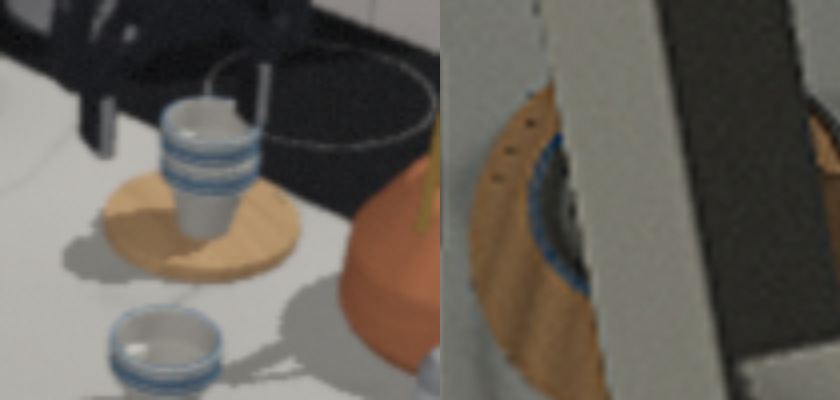

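The crop shows A seated upright in the bottom basin: two collars stacked at (210,150), on the board. Next I descend on B.

```bash
python3 -m jog '[[[0,0,-0.6],0,-1],[[0,0,-0.6],0,-1],[[0,0,-0.6],0,-1],[[0,0,-0.6],0,-1],[[0,0,-0.5],0,-1],[[0,0,-0.4],0,-1],[[0,0,-0.3],0,-1],[[0,0,0],0,-1]]'
```

```text
t: 12.35
ee_pos: [0.6025, 0.1981, 0.037]
tcp_rot: [[-0.948, 0.317, -0.001], [0.317, 0.948, -0.0], [0.001, -0.001, -1.0]]
contact_force: [-0.2, 0.8, -0.5]
gripper_width: 0.0854
finger_force: 0.0
```

```bash
python3 -m jog '[[[0,0,0],0,0],[[0,0,0],0,1],[[0,0,0],0,1],[[0,0,0],0,1],[[0,0,0],0,1],[[0,0,0],0,1],[[0,0,0],0,1],[[0,0,0],0,1]]' 30
```

```text
t: 13.35
ee_pos: [0.6033, 0.1981, 0.0387]
tcp_rot: [[-0.948, 0.317, 0.001], [0.317, 0.948, 0.0], [-0.001, 0.001, -1.0]]
contact_force: [-1.0, -1.0, 6.6]
gripper_width: 0.0644
finger_force: 32.9
```

```bash
python3 -m jog '[[[0,0,0.4],0,1],[[0,0,0.8],0,1],[[0,0,0.8],0,1],[[0,0,0.8],0,1],[[-0.2,0.3,0.6],0,1],[[-0.5,0.7,0],0,1],[[-0.5,0.7,0],0,1],[[-0.5,0.7,0],0,1]]'; python3 -m jog '[[[-0.5,0.7,0],0,1],[[-0.4,0.6,0],0,1],[[-0.27,0.4,0],0,1],[[-0.1,0.15,0],0,1],[[0,0,0],0,1],[[0,0,0],0,1],[[0,0,0],0,1],[[0,0,0],0,1]]'
python3 - <<'E'
from h import *
e=get_state()["ee_pos"]; print(e)
s=grab_frame("scene"); cv2.imwrite("pics/scene4.png",s)
m=cv2.inRange(cv2.cvtColor(s,cv2.COLOR_BGR2HSV),(98,60,40),(125,255,255)); m[:,:300]=0; m[210:]=0; m[:,380:]=0
for c in cv2.findContours(cv2.dilate(m,np.ones((3,3))),0,1)[0]:
    if cv2.contourArea(c)>15: x,y,w,h=cv2.boundingRect(c); print(x,x+w,y,y+h,"mid",x+w/2)
for P in ([e[0],e[1],e[2]+.0],[.484,.368,.076],[.484,.368,.054]): print(proj("scene",[P]).round(1))
E
```

```text
t: 14.35
ee_pos: [0.5341, 0.2949, 0.1749]
tcp_rot: [[-0.948, 0.317, 0.001], [0.317, 0.948, 0.0], [-0.001, 0.001, -1.0]]
contact_force: [0.9, 0.7, -1.3]
gripper_width: 0.0642
finger_force: 34.2
t: 15.35
ee_pos: [0.4842, 0.3677, 0.1736]
tcp_rot: [[-0.948, 0.318, -0.0], [0.318, 0.948, -0.0], [0.0, -0.0, -1.0]]
contact_force: [-0.5, -0.6, -1.4]
gripper_width: 0.0644
finger_force: 34.2
[0.48424177 0.36771402 0.17362088]
330 357 174 189 mid 343.5
352 357 166 173 mid 354.5
334 359 140 147 mid 346.5
[[344.1 144.6]]
[[341.6 177.6]]
[[341.1 184.7]]
```

```bash
python3 -m jog '[[[0,0,-0.3],0,1],[[0,0,-0.3],0,1],[[0,0,-0.3],0,1],[[0,0,-0.3],0,1],[[0,0,-0.3],0,1],[[0,0,-0.2],0,1],[[0,0,-0.1],0,1],[[0,0,0],0,1]]'
```

```text
t: 16.4
ee_pos: [0.484, 0.3681, 0.1016]
tcp_rot: [[-0.948, 0.317, -0.0], [0.317, 0.948, -0.0], [0.0, -0.0, -1.0]]
contact_force: [1.1, 0.5, -1.4]
gripper_width: 0.0645
finger_force: 34.2
```

```bash
python3 -m jog '[[[0,0,-0.03],0,1],[[0,0,-0.03],0,1],[[0,0,-0.03],0,1],[[0,0,-0.02],0,1],[[0,0,0],0,1],[[0,0,0],0,1],[[0,0,0],0,1],[[0,0,0],0,1]]'
```

```text
t: 17.4
ee_pos: [0.484, 0.3681, 0.0973]
tcp_rot: [[-0.948, 0.317, -0.0], [0.317, 0.948, -0.0], [-0.0, -0.0, -1.0]]
contact_force: [-0.8, 0.8, -0.4]
gripper_width: 0.0645
finger_force: 34.2
```

```bash
python3 -m jog '[[[0,0,-0.02],0,1],[[0,0,-0.02],0,1],[[0,0,0],0,1],[[0,0,0],0,1],[[0,0,0],0,1],[[0,0,0],0,1],[[0,0,0],0,1],[[0,0,0],0,1]]'
```

```text
t: 18.4
ee_pos: [0.4843, 0.3679, 0.0969]
tcp_rot: [[-0.948, 0.317, 0.001], [0.317, 0.948, -0.0], [-0.001, 0.0, -1.0]]
contact_force: [-3.7, -4.7, 14.3]
gripper_width: 0.0645
finger_force: 35.4
```

```bash
python3 -m jog '[[[0,0,0],0,0],[[0,0,0],0,-1],[[0,0,0],0,-1],[[0,0,0],0,-1],[[0,0,0.4],0,-1],[[0,0,0.8],0,-1],[[0,0,0.9],0,-1],[[0,0,0.9],0,-1]]'; python3 -m jog '[[[-0.2,-0.6,0.8],-0.7,-1],[[-0.3,-0.9,0],-0.7,-1],[[-0.4,-1,0],-0.7,-1],[[-0.4,-1,0],-0.7,-1],[[-0.4,-1,0],-0.7,-1],[[-0.4,-1,0],-0.7,-1],[[-0.4,-1,0],-0.7,-1],[[-0.3,-0.8,0],-0.6,-1]]'
python3 - <<'E'
from h import *
e=get_state()["ee_pos"]; print(e)
t=grab_frame("top"); s=grab_frame("scene"); cv2.imwrite("pics/top5.png",t); cv2.imwrite("pics/scene5.png",s)
o=np.clip(ortho(t,"top",.36,.50,-.32,-.12,.128,2000)*1.6,0,255).astype(np.uint8)   # 400x280
b=cv2.resize(s[140:225,300:390],(396,374)); p=cv2.resize(t[190:275,110:200],(396,374))
c=np.zeros((280+374,796,3),np.uint8)[:600]
c=np.zeros((600,796,3),np.uint8); c[:280,:400]=o; c[:220,400:]=cv2.resize(p,(396,374))[80:300]; c[226:600,400:]=b
cv2.imwrite("pics/c5.png",c)
print("rim top",rim(t,proj("top",[[.484,.369,.12]])[0],.12))
E
```

```text
t: 19.4
ee_pos: [0.4839, 0.368, 0.2181]
tcp_rot: [[-0.948, 0.317, 0.001], [0.317, 0.948, 0.0], [-0.001, 0.001, -1.0]]
contact_force: [0.5, -0.3, -0.2]
gripper_width: 0.0854
finger_force: 0.0
t: 20.4
ee_pos: [0.3712, 0.0749, 0.2489]
tcp_rot: [[-0.459, 0.888, 0.002], [0.888, 0.459, -0.0], [-0.001, 0.001, -1.0]]
contact_force: [1.6, -0.1, -0.1]
gripper_width: 0.0852
finger_force: 0.0
[0.37123511 0.07490149 0.24890423]
rim top (array([0.4835, 0.3607]), 0.038, array([0.4841, 0.3609]), array([0.0659, 0.0776]))
```

View pics/c5.png

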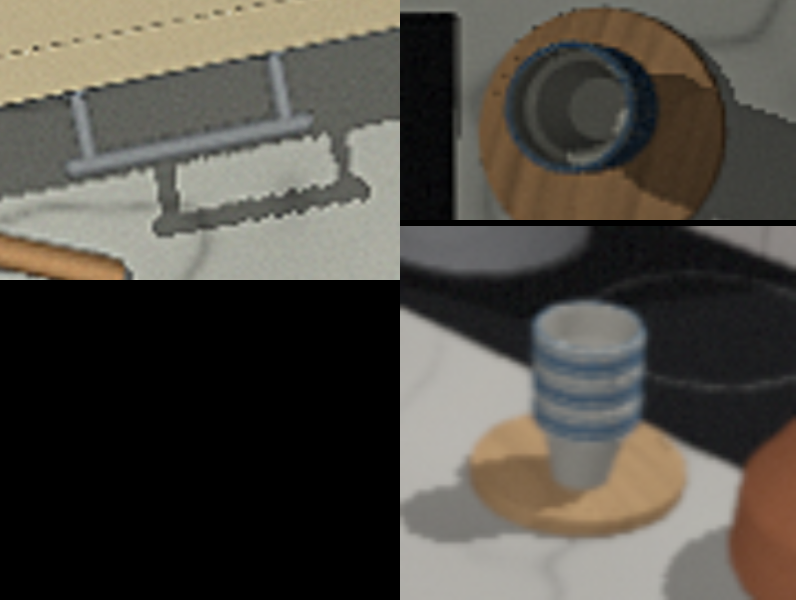

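Three collars are stacked evenly and upright on the board, at right around (588,370). The bar is in the top-left ortho from (70,168) to (310,121), which puts the pull at (0.428, -0.215) with a yaw of 11°.

```bash
python3 -m jog '[[[0.18,-0.9,0],-0.25,0.25],[[0.18,-0.9,0],-0.25,0.25],[[0.18,-0.9,0],-0.25,0.25],[[0.18,-0.9,0],-0.25,0.25],[[0.18,-0.9,0],-0.25,0.25],[[0.18,-0.9,0],-0.25,0.25],[[0.18,-0.9,0],-0.25,0.25],[[0.16,-0.9,0],-0.25,0.25]]' 30; python3 -m jog '[[[0,0,-0.3],0,0.25],[[0,0,-0.3],0,0.25],[[0,0,-0.3],0,0.25],[[0,0,-0.3],0,0.25],[[0,0,-0.3],0,0.25],[[0,0,-0.3],0,0.25],[[0,0,-0.2],0,0.25],[[0,0,0],0,0.25]]'
```

```text
t: 21.5
ee_pos: [0.4294, -0.2128, 0.2485]
tcp_rot: [[-0.199, 0.98, 0.001], [0.98, 0.199, -0.0], [-0.0, 0.001, -1.0]]
contact_force: [0.6, 0.6, -0.1]
gripper_width: 0.0319
finger_force: 0.0
t: 22.5
ee_pos: [0.4286, -0.2118, 0.1671]
tcp_rot: [[-0.199, 0.98, -0.001], [0.98, 0.199, 0.0], [0.001, -0.001, -1.0]]
contact_force: [0.4, -0.3, -0.3]
gripper_width: 0.0324
finger_force: 0.0
```

```bash
python3 -m jog '[[[0,0,-0.25],0,0.25],[[0,0,-0.25],0,0.25],[[0,0,-0.25],0,0.25],[[0,0,-0.25],0,0.25],[[0,0,-0.2],0,0.25],[[0,0,-0.2],0,0.25],[[0,0,0],0,0.25],[[0,0,0],0,0.25]]'
```

```text
t: 23.5
ee_pos: [0.4289, -0.212, 0.1119]
tcp_rot: [[-0.199, 0.98, 0.0], [0.98, 0.199, -0.0], [-0.0, 0.0, -1.0]]
contact_force: [0.3, -0.6, -0.7]
gripper_width: 0.0322
finger_force: 0.0
```

```bash
python3 -m jog '[[[0,0,0],0,0.5],[[0,0,0],0,0.8],[[0,0,0],0,1],[[0,0,0],0,1],[[0,0,0],0,1],[[0,0,0],0,1],[[0,0,0],0,1],[[0,0,0],0,1]]' 30
```

```text
t: 24.5
ee_pos: [0.4283, -0.2121, 0.112]
tcp_rot: [[-0.199, 0.98, -0.001], [0.98, 0.199, -0.0], [-0.0, -0.001, -1.0]]
contact_force: [-7.3, -1.1, 6.0]
gripper_width: 0.0095
finger_force: 29.3
```

```bash
python3 - <<'E'
import numpy as np
p=np.arctan2(8,222); R=np.hypot(8,222)/1000; ps=np.radians(11.3)
th=np.radians(np.r_[0,1,np.arange(3.5,61,2.5),60])[:26]; th=np.radians(np.linspace(0,60,25))
h=-R*np.cos(p+th); z=R*np.sin(p+th)
d=np.c_[np.diff(h)*np.cos(ps),np.diff(h)*np.sin(ps),np.diff(z)]/.04
cum=np.cumsum(d,0); r=np.diff(np.vstack([np.zeros(3),cum.round(2)]),axis=0).round(2)
for i in range(0,24,8): print([[list(map(float,v)),0,1] for v in r[i:i+8]])
E
```

```text
[[[0.01, 0.0, 0.24], 0, 1], [[0.03, 0.01, 0.24], 0, 1], [[0.03, 0.0, 0.24], 0, 1], [[0.05, 0.01, 0.24], 0, 1], [[0.05, 0.01, 0.24], 0, 1], [[0.07, 0.02, 0.23], 0, 1], [[0.07, 0.01, 0.23], 0, 1], [[0.09, 0.02, 0.23], 0, 1]]
[[[0.09, 0.02, 0.22], 0, 1], [[0.1, 0.02, 0.22], 0, 1], [[0.12, 0.02, 0.21], 0, 1], [[0.12, 0.03, 0.21], 0, 1], [[0.13, 0.02, 0.2], 0, 1], [[0.14, 0.03, 0.2], 0, 1], [[0.14, 0.03, 0.19], 0, 1], [[0.16, 0.03, 0.18], 0, 1]]
[[[0.16, 0.03, 0.18], 0, 1], [[0.17, 0.04, 0.17], 0, 1], [[0.18, 0.03, 0.16], 0, 1], [[0.18, 0.04, 0.15], 0, 1], [[0.19, 0.04, 0.14], 0, 1], [[0.2, 0.04, 0.14], 0, 1], [[0.2, 0.04, 0.13], 0, 1], [[0.21, 0.04, 0.12], 0, 1]]
```

```bash
python3 -m jog '[[[0.01,0,0.24],0,1],[[0.03,0.01,0.24],0,1],[[0.03,0,0.24],0,1],[[0.05,0.01,0.24],0,1],[[0.05,0.01,0.24],0,1],[[0.07,0.02,0.23],0,1],[[0.07,0.01,0.23],0,1],[[0.09,0.02,0.23],0,1]]'
```

```text
t: 25.5
ee_pos: [0.4437, -0.209, 0.188]
tcp_rot: [[-0.199, 0.98, -0.003], [0.98, 0.199, -0.001], [-0.0, -0.003, -1.0]]
contact_force: [-13.6, -4.7, 2.7]
gripper_width: 0.0098
finger_force: 29.5
```

```bash
python3 -m jog '[[[0.08,0.02,0.22],0,1],[[0.09,0.02,0.22],0,1],[[0.11,0.02,0.21],0,1],[[0.12,0.03,0.21],0,1],[[0.13,0.02,0.2],0,1],[[0.14,0.03,0.2],0,1],[[0.14,0.03,0.19],0,1],[[0.16,0.03,0.18],0,1]]'
```

```text
t: 26.5
ee_pos: [0.4826, -0.2013, 0.2541]
tcp_rot: [[-0.199, 0.98, -0.002], [0.98, 0.199, -0.002], [-0.001, -0.002, -1.0]]
contact_force: [-18.9, -4.6, 13.8]
gripper_width: 0.0096
finger_force: 30.1
```

```bash
python3 -m jog '[[[0.15,0.03,0.2],0,1],[[0.16,0.04,0.18],0,1],[[0.17,0.03,0.17],0,1],[[0.18,0.04,0.15],0,1],[[0.19,0.04,0.14],0,1],[[0.2,0.04,0.14],0,1],[[0.2,0.04,0.13],0,1],[[0.2,0.04,0.12],0,1]]'; python3 -m jog '[[[0,0,0],0,1],[[0,0,0],0,1],[[0,0,0],0,1],[[0,0,0],0,1],[[0,0,0],0,1],[[0,0,0],0,1],[[0,0,0],0,1],[[0,0,0],0,1]]'
python3 - <<'E'
from h import *
s=get_state(); e=s["ee_pos"]; print(e,s["contact_force"])
d=e-np.array([.4283,-.2121,.112]); hz=d[:2]@[np.cos(np.radians(11.3)),np.sin(np.radians(11.3))]
print(np.degrees(np.arctan2(.008+d[2],.222-hz))-2.06, np.hypot(.008+d[2],.222-hz))
for n in ("scene","top"): cv2.imwrite(f"pics/{n}6.png",grab_frame(n))
E
```

```text
t: 27.5
ee_pos: [0.5416, -0.1893, 0.3032]
tcp_rot: [[-0.199, 0.98, 0.001], [0.98, 0.199, -0.002], [-0.002, 0.0, -1.0]]
contact_force: [-5.5, -5.2, 7.3]
gripper_width: 0.0097
finger_force: 30.9
t: 28.5
ee_pos: [0.5414, -0.1892, 0.3032]
tcp_rot: [[-0.199, 0.98, 0.001], [0.98, 0.199, -0.002], [-0.002, 0.0, -1.0]]
contact_force: [-6.1, -4.5, 6.9]
gripper_width: 0.0098
finger_force: 30.7
[ 0.54136402 -0.18923297  0.30316112] [-6.13742151 -4.46331502  6.9038659 ]
59.77178203395719 0.22591756562712523
```

View pics/scene6.png

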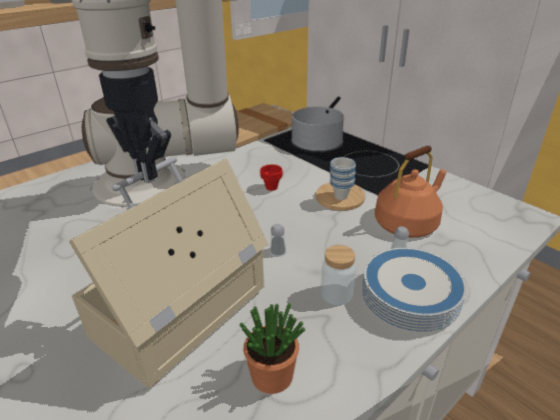

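The scene shows the lid held at about 60° by the pull (bar near (150,170)), the stack upright on the board at (342,180), and the bystanders in view where they were. From the TCP, the lid angle is 59.8°.

```bash
python3 -c "
from cell import *
print(close_job())"
```

```text
the job is handed in; nothing more can be done
None
```

The three basins are nested and upright on the oak board, and the arm is holding the lid by its pull at about 60 degrees (59.8 from the arm's position); the job is handed in, but no verdict was returned.

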